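# Clamp a batch of turned jars for stub trimming

## Robot

A 6-joint arm with a two-finger parallel gripper is mounted at the origin on the work surface. World frame = base frame: x ahead of the robot, y to its left, z up, the work surface at z = 0. Lengths are in m, angles in degrees, forces in N, time in s.
With the tool pointing down it reaches from about 0.25 to 0.775 m from the base axis. Payload 4 kg.
Tool frame: the origin (TCP) lies at the very end of the fingers, on their centre line; the grasp point (between the pads) lies 19 mm behind it (manip.pinch_z is the z of the grasp point in the tool frame, in m); z points along the fingers, y is the line along which they close (so a half turn about z gives the same grasp; the last joint's range is limited). The gripper opens to 85 mm and grips with 20 to 120 N. Pads are 22 mm wide; open, the fingers measure 114 mm over their backs; the gripper's body (76 mm by 85 mm) begins 54 mm behind the grasp point. The pads swing forward as they close: fully open they stand 13 mm farther back than shut.
Start: joints at [-77.699, 4.996, 78.535, -0, 96.463, -5.907], TCP at [0.172, -0.522, 0.231] pointing down, gripper open.
Joint ranges: [-177.83, 177.83], [-43.37, 116.18], [15.69, 146.23], [-61.86, 241.86], [9.47, 152.12], [-147.06, 147.06]. Speed limits (degrees/s): [159.86, 159.86, 180, 180, 180, 180].

## Interface

Orientations are given as [roll, pitch, yaw] about the fixed x, y, z axes, in that order (R = Rz(yaw) Ry(pitch) Rx(roll)).
In Python, from rig import manip, vision gives the robot as it stands.
- The arm moves only by the shell command python3 -m jog 'ROWS'. ROWS is JSON, a list that holds one entry, the list of rows, each a list of 7 numbers: the closure, from 0 (fully open) to 1 (shut), then the shift along the world's x, y, z in units of 30 mm (1.0 is 30 mm), then the turn, a rotation vector about the world's x, y, z in rad. In form: [[[jaw, tx, ty, tz, ax, ay, az], ...]]. A call has 1 to 5 rows; each row shifts and turns the commanded pose from where the row before left it; what a row does not reach is not made up. A row lasts 1/8 s, in which the tool goes at most 62.5 mm and 10.7 degrees, less where a joint would pass 70% of its speed; a pose out of reach is approached as far as the arm can. A call is refused whole if a number of a shift passes 1 or a number of a turn 0.188, either way. A call with a gripper value outside its range is refused whole. The fingers move at their own pace and stop on an object; the grip force is fixed at half the most. Time passes only in rows, so rows that do not move let the fingers close. It gives the time, the measured TCP pose, the force, the opening and the grip force at its end, in the units of the state.
- manip.sense(): the state, without advancing time (a new reading comes with each control period).
- vision.grab_frame(name): name is "scene" or "top" or "wrist"; returns the picture (480x640x3 uint8, red, green, blue); there is no depth.
- vision.camera_model(name): a dict with "vertical_fov" (degrees; the focal length in pixels is half the picture's height over the tangent of half this angle, whatever the lens; pixels are square), "cx", "cy" (the principal point, pixels), "R" (3x3) and "t" (3): a world point X has camera coordinates R X + t. Camera axes: x right, y down, z forward; pixel columns grow to the right and rows downward; lengths in m; the calibration is good to about 2 mm. A picture is of the moment at which its call begins: read the wrist's pose just before it. camera_model takes no time and is no camera call; for the wrist camera it gives the pose at the moment of the call.
- manip.finish_job(): hands the job in; it is judged then, once.
The state is a dict: "time_s": time; "qpos": joint angles; "qvel": joint speeds; "effort": joint torques, N m; "position": TCP position; "eef_rot": TCP orientation; "wrist_force": force on the tool from outside, world axes, zero at the start; "wrist_torque": the same for the moment, N m; "width": finger opening in m; "grip_force": force on a finger pad.
Only numpy, scipy, OpenCV 4.12 (cv2) and the standard library are available. Lean on these libraries where they do the work, as an engineer would, in place of code of your own. Each camera call takes 0.05 s, during which the arm holds its last target. There are 200 camera calls.

## Task

Swing the cam lever of the clamping jig open, stand every turned jar upright on its bed in one row between fence and pressing bar, and set the wing nut so that the clamp will squeeze rightly. Then swing the lever fully shut to lock the row: every jar must be held upright against the fence with the spring pointer resting between the two marks on its plate (if it is not, open the lever, correct the nut and lock again). Leave the gouge, the wax tin and the sanding block where they are.

Things in the scene. Friction and masses are not known exactly. Their poses are not given: they have to be found in the camera images.
- jig: Clamping jig fixed on the bench: plywood bed 15 mm thick with a cam clamp on its far half. Origin at bench height, z up; bed reaches x -110..150, y -185..185 mm, top at z 15 mm. x points from fence to clamp (away from the robot, but for its yaw), y along the row of jars. Nut axis at x 85, y 115 mm. Fence and clamp are parallel to the jig.
- fence: Pale wooden fence strip fixed across the bed on the robot's side, 22 mm thick (x), 340 mm long (y), 40 mm high; its place along the jig's x differs by some mm from start to start. Origin at the centre of its underside, on the bed top; the face that the jars are pressed against is at its x = +11 mm.
- bar_face (a point): Centre of the fence-side face of the pressing bar (pale wood, 330 mm long in y, 18 thick, 24 high, its top 34 mm above the bed). Always parallel to the fence, it slides along the jig's x: 6 mm toward the fence per rad of nut, 12.5 mm back per rad of lever (20 mm from locked to open), and back as the jars squeeze its spring.
- bar (a joint): Squeeze of the bar's spring, in m: 0 = free (lever open), grows as the jars push the bar back (0.8 N per mm, at most 24 mm). Shown by a dark pointer on the bar over a white plate (jig y = 32 mm) with two cross marks: tip between the marks = 6 to 16 mm, the right lock force; 11 mm is the middle.
- nut (a joint): Wing nut, in rad, vertical axis: grows clockwise seen from above, which feeds the whole clamp (bar, lever, pivot) toward the fence, 6 mm per rad. Range -4 to 3; stays where it is left (friction 0.2 N m). At the start it is backed off too far. At 0 its wings lie along the jig's x.
- nut_grip (a point): Point on the nut's axis at the height to grip, 66 mm above the bench. The wings are one flat steel bar 52 mm long, 12 mm thick, 30 mm high (45 to 75 mm above the bench). Site axes turn with the nut, x along the wings.
- lever (a joint): Cam lever, in rad, swinging level about a vertical pivot: 0 = locked (lever lies parallel to the bar, pointing to the jig's -y), 1.6 = open (points to the jig's +x), counter-clockwise from above opens. Range 0 to 1.62; stays where it is left (friction 0.25 N m). At the start it is shut or nearly so.
- lever_post (a point): Middle of the lever's upright wooden grip post, 18 mm in diameter, 65 to 105 mm above the bench (this point is at 88 mm); it stands 85 mm from the lever's pivot, whose place is 60 mm minus 6 mm per rad of nut along the jig's x, at jig y = 0.
- jar1: Turned wooden jar with the lathe-chuck stub still on: round body 54 mm in diameter, 52 mm high, heavy at the foot, and on top a centred round stub 24 mm in diameter to grip by, from 52 to 84 mm above its underside; 0.16 kg. All jars are alike; 3 to 5 are there, upright on the bench, left and right of the jig. Origin at the centre of its underside, z up along its axis.
- jar2: Turned wooden jar with the lathe-chuck stub still on: round body 54 mm in diameter, 52 mm high, heavy at the foot, and on top a centred round stub 24 mm in diameter to grip by, from 52 to 84 mm above its underside; 0.16 kg. All jars are alike; 3 to 5 are there, upright on the bench, left and right of the jig. Origin at the centre of its underside, z up along its axis.
- jar3: Turned wooden jar with the lathe-chuck stub still on: round body 54 mm in diameter, 52 mm high, heavy at the foot, and on top a centred round stub 24 mm in diameter to grip by, from 52 to 84 mm above its underside; 0.16 kg. All jars are alike; 3 to 5 are there, upright on the bench, left and right of the jig. Origin at the centre of its underside, z up along its axis.
- jar4: Turned wooden jar with the lathe-chuck stub still on: round body 54 mm in diameter, 52 mm high, heavy at the foot, and on top a centred round stub 24 mm in diameter to grip by, from 52 to 84 mm above its underside; 0.16 kg. All jars are alike; 3 to 5 are there, upright on the bench, left and right of the jig. Origin at the centre of its underside, z up along its axis.
- jar5: Turned wooden jar with the lathe-chuck stub still on: round body 54 mm in diameter, 52 mm high, heavy at the foot, and on top a centred round stub 24 mm in diameter to grip by, from 52 to 84 mm above its underside; 0.16 kg. All jars are alike; 3 to 5 are there, upright on the bench, left and right of the jig. Origin at the centre of its underside, z up along its axis.
- gouge: Bystander: turning gouge lying on the bench, 320 mm long.
- wax_tin: Bystander: steel wax tin, 80 mm in diameter, 45 mm high.
- sanding_block: Bystander: cork sanding block 110 x 60 x 35 mm.
Things that resemble listed ones, but are neither listed nor needed, are in the scene too. What is shaped like the jar1 but black, green or yellow is not meant.

How it is judged:
By the outcome, as a careful person would: the job done as asked, in the order asked, and still so for the second after the job is handed in, with the robot touching nothing.
Of jar1, jar2, jar3, jar4, jar5 only 3 to 5 are there at a start; the rules pass over those that are not, and their reading is None.
At some moment in a run one of jar1, jar2, jar3, jar4, jar5 may be knocked a few centimetres aside while the robot is not near it.
It also fails if it takes over 210 s, if anything falls off the work surface, if the arm or the gripper's body presses on something with over 40 N, if the wrist force passes 120 N, or if a joint passes its speed limit or range.

## Working session

There is one attempt and no reset: what is moved stays moved. The work goes in short steps, Python scripts to look and compute and a shell command to move; the robot and the scene stay as the last step left them, time stands still between calls to the robot, and variables do not carry over. Pictures are saved under pics/ and viewed, at most 14 in all, crops included, and the job is handed in when it is done.

```bash
ls; mkdir -p pics
python3 - <<'E'
from rig import manip, vision
import cv2,json
for n in ["scene","top"]:
    im=vision.grab_frame(n); cv2.imwrite(f"pics/{n}0.png",im[:,:,::-1])
    c=vision.camera_model(n); print(n,c)
print(manip.sense()['position'],manip.sense()['eef_rot'],manip.pinch_z)
E
```

```text
pics
scene {'vertical_fov': 43.27607808664947, 'cx': 303.9489225364927, 'cy': 243.1024266738463, 'R': array([[ 0.10511627,  0.99445534,  0.00302457],
       [ 0.79329498, -0.08201829, -0.60328772],
       [-0.59969462,  0.06581473, -0.79751789]]), 't': array([-0.08535225, -0.37828414,  2.0139081 ])}
top {'vertical_fov': 49.36004196936749, 'cx': 329.79700561716754, 'cy': 241.5467132392689, 'R': array([[-1.50772570e-02, -9.99883752e-01, -2.27135521e-03],
       [-9.93518786e-01,  1.52371597e-02, -1.12642133e-01],
       [ 1.12663647e-01,  5.58299688e-04, -9.93633026e-01]]), 't': array([0.0396476 , 0.55777709, 1.60274459])}
[ 0.17176331 -0.52201227  0.23021668] [-1.79882310e+02 -1.21186861e-02  1.82057036e+01] -0.0187
```

View pics/scene0.png

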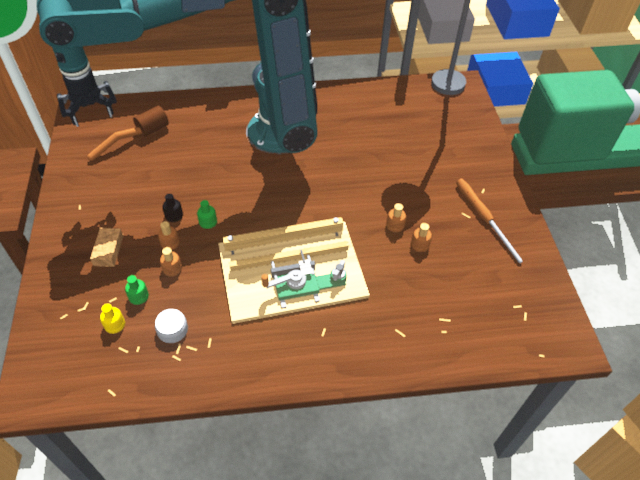

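View pics/top0.png

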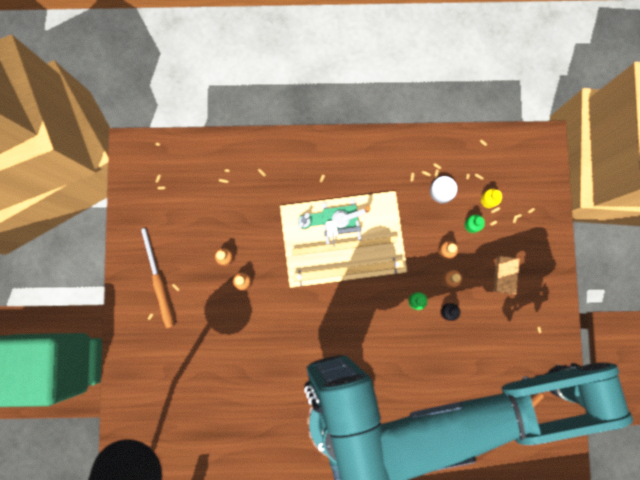

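The scene has four wooden jars: two left of the jig at top-view pixels (223,256) and (241,282), and two right at (449,249) and (455,278). The jig is centred at about (343,240), and its lever is shut. I'll zoom in on both views.

```bash
cat > h.py <<'E'
import numpy as np, cv2
from rig import manip, vision
def K(c):
    f=240/np.tan(np.radians(c['vertical_fov']/2)); return f
def ray(c,u,v,z):
    "world point on plane z seen at pixel u,v"
    f=K(c); R=np.array(c['R']);t=np.array(c['t'])
    d=R.T@np.array([(u-c['cx'])/f,(v-c['cy'])/f,1]); o=-R.T@t
    return o+d*(z-o[2])/d[2]
def proj(c,X):
    p=np.array(c['R'])@np.array(X)+c['t']; f=K(c)
    return np.array([f*p[0]/p[2]+c['cx'],f*p[1]/p[2]+c['cy']])
def save(n,name,box=None,s=1):
    im=vision.grab_frame(n)[:,:,::-1]
    if box: im=im[box[1]:box[3],box[0]:box[2]]
    cv2.imwrite(name,cv2.resize(im,None,fx=s,fy=s,interpolation=cv2.INTER_CUBIC))
E
python3 - <<'E'
from h import *
t=cv2.imread('pics/top0.png'); s=cv2.imread('pics/scene0.png')
a=cv2.resize(t[180:300,270:420],None,fx=5,fy=5,interpolation=cv2.INTER_CUBIC)
cv2.imwrite('pics/a.png',a[:600])
c=vision.camera_model('top');d=vision.camera_model('scene')
for u,v in [(280,206),(397,192),(407,271),(290,287)]: print('corner',ray(c,u,v,.015)[:2])
for u,v in [(223,256),(241,282),(449,249),(455,278)]: print('jar',ray(c,u,v,.07)[:2])
for u,v in [(398,208),(425,228),(168,253),(166,228)]: print('jarS',ray(d,u,v,.084)[:2])
E
```

```text
corner [0.67660426 0.18810631]
corner [ 0.71617458 -0.18588716]
corner [ 0.46341164 -0.20981267]
corner [0.41890529 0.15791078]
jar [0.51463104 0.35717968]
jar [0.43475036 0.30199659]
jar [ 0.52551924 -0.33187516]
jar [ 0.43701092 -0.34644156]
jarS [0.44792153 0.30370939]
jarS [0.5261757  0.36299509]
jarS [ 0.5392982  -0.33332672]
jarS [ 0.45344922 -0.34126096]
```

View pics/a.png

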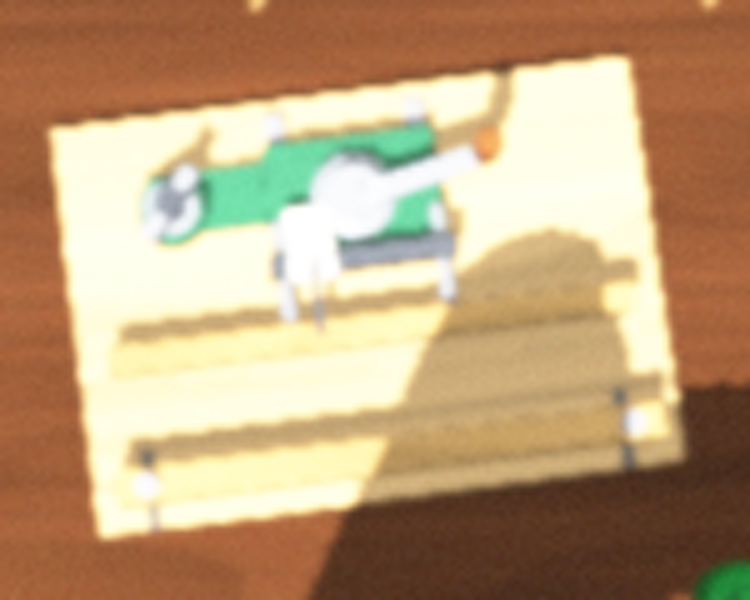

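The lever is almost parallel to the bar, with its post at crop pixel (487,143). The nut is at (173,203), and its wings point roughly away from the robot. I'll move above the jig for a close look.

```bash
R='[0,0.65,0.98,0.2,0,0,0.08]'
python3 -m jog '[[[0,0.65,0.98,0.3,0,0,0.08],[0,0.65,0.98,0.3,0,0,0.08],[0,0.65,0.98,0.3,0,0,0.08],[0,0.65,0.98,0.3,0,0,0.08],[0,0.65,0.98,0.3,0,0,0.08]]]'
python3 -m jog '[[[0,0.65,0.98,0.3,0,0,0.08],[0,0.65,0.98,0.3,0,0,0.08],[0,0.65,0.98,0.3,0,0,0.08],[0,0.65,0.98,0.3,0,0,0.08],[0,0.65,0.98,0.3,0,0,0.08]]]'
python3 -m jog '[[[0,0.65,0.98,0.3,0,0,0.08],[0,0.65,0.98,0.3,0,0,0.08],[0,0.65,0.98,0.3,0,0,0.08],[0,0.65,0.98,0.3,0,0,0.08],[0,0.65,0.98,0.3,0,0,0.08]]]'
python3 -m jog '[[[0,0.65,0.98,0,0,0,0.08],[0,0.65,0.98,0,0,0,0.08],[0,0,0,0,0,0,0],[0,0,0,0,0,0,0]]]'
python3 - <<'E'
from h import *
s=manip.sense();print(s['position'],s['eef_rot'],s['qpos'])
save('wrist','pics/w1.png'); c=vision.camera_model('wrist');print(c)
np.save('w1.npy',c,allow_pickle=True)
E
```

```text
time_s: 0.72
position: [0.2698, -0.3743, 0.2761]
eef_rot: [-180.0, -0.0, 41.3]
wrist_force: [0.2, -1.3, 0.1]
width: 0.0853
grip_force: 0.0
time_s: 1.35
position: [0.3672, -0.2273, 0.3211]
eef_rot: [-180.0, -0.0, 64.2]
wrist_force: [0.2, 0.3, -0.2]
width: 0.0855
grip_force: 0.0
time_s: 1.98
position: [0.4648, -0.0804, 0.3661]
eef_rot: [-180.0, -0.0, 87.1]
wrist_force: [-0.3, -0.3, 0.3]
width: 0.0856
grip_force: 0.0
time_s: 2.48
position: [0.5031, -0.023, 0.3659]
eef_rot: [-179.9, 0.0, 96.1]
wrist_force: [0.2, -0.6, -0.5]
width: 0.0855
grip_force: 0.0
[ 0.50305096 -0.02301394  0.36592927] [-1.79936052e+02  1.62027985e-02  9.60881644e+01] [-9.05183649e+00 -1.60711733e-01  6.87010555e+01 -3.47649987e-02
  1.11517149e+02 -1.51527267e+01]
{'vertical_fov': 70.76672448301609, 'cx': 322.85620635178896, 'cy': 242.86991137387233, 'R': array([[ 9.94425210e-01,  1.05444307e-01,  1.42938385e-05],
       [ 1.01437998e-01, -9.56679457e-01,  2.72900620e-01],
       [ 2.87894915e-02, -2.71377806e-01, -9.62042230e-01]]), 't': array([-0.49782003, -0.14541514,  0.48772768])}
```

View pics/w1.png

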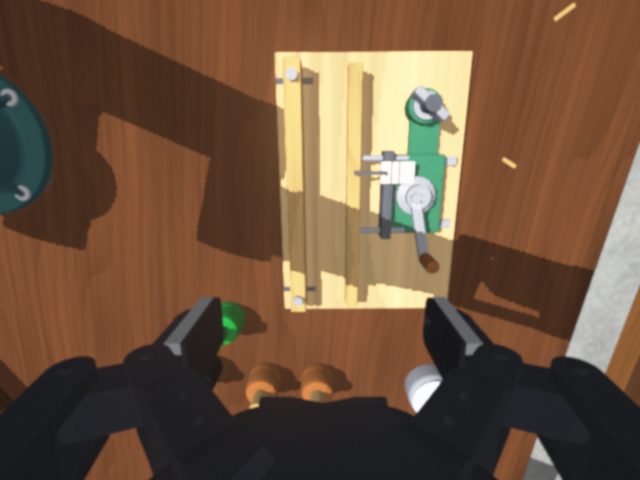

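The whole jig is visible: bed corners (275,52), (471,51), (449,308) and (285,308), fence top face edge near x=303, bar edge near x=347, lever post (430,263), pivot (417,196), nut (430,105).

```bash
cat > jigfit.py <<'E'
from h import *
from scipy.optimize import least_squares
def fit(obs,x0=(.549,-.015,.11)):
    "obs: (cam,u,v,jx,jy,jz)"
    def T(p,j): 
        c,s=np.cos(p[2]),np.sin(p[2]); return [p[0]+c*j[0]-s*j[1],p[1]+s*j[0]+c*j[1],j[2]]
    r=least_squares(lambda p:np.concatenate([proj(o[0],T(p,o[3:]))-o[1:3] for o in obs]),x0,x_scale=[.01,.01,.01])
    return r.x,r.fun
def tojig(p,X):
    c,s=np.cos(p[2]),np.sin(p[2]);d=X[:2]-p[:2];return np.array([c*d[0]+s*d[1],-s*d[0]+c*d[1]])*1000
def toworld(p,j):
    c,s=np.cos(p[2]),np.sin(p[2]);j=np.array(j)/1000;return np.array([p[0]+c*j[0]-s*j[1],p[1]+s*j[0]+c*j[1]])
E
python3 - <<'E'
from jigfit import *
w=np.load('w1.npy',allow_pickle=True).item();t=vision.camera_model('top')
C=[(-.11,.185,.015),(.15,.185,.015),(.15,-.185,.015),(-.11,-.185,.015)]
ow=[(w,u,v,*j) for (u,v),j in zip([(275,52),(471,51),(449,308),(285,308)],C)]
ot=[(t,u,v,*j) for (u,v),j in zip([(290,287.6),(280,205.6),(396,191.4),(407,272)],C)]
for o in (ow,ot,ow+ot):
    p,f=fit(o);print(p,np.degrees(p[2]),f.round(1))
p,_=fit(ow+ot); np.save('jig.npy',p)
for n,u,v,z in [('fence top +face',300,57,.055),('',307,310,.055),('bar -face',348,65,.049),('',346,303,.049),('post',430,263,.105),('pivot',417,196,.06),('nut',431,104,.075),('wing',415,92,.075),('wing',447,118,.075)]:
    print(n,tojig(p,ray(w,u,v,z)).round(1))
E
```

```text
[ 0.55036493 -0.01355484  0.11603693] 6.648426210930106 [-0.9  0.5  1.8 -0.8 -1.7 -0.4  0.5  1.1]
[ 0.54844053 -0.01383143  0.1117229 ] 6.401250428598176 [ 0.1 -0.5  0.4  0.3 -0.6  0.   0.1  0.2]
[ 0.55001851 -0.01359084  0.11515044] 6.597634351260902 [-1.   0.4  1.7 -0.7 -2.  -0.4  0.2  1.   0.1 -0.8  0.2  0.  -0.8 -0.6
  0.1 -0.6]
fence top +face [-73.7 170. ]
 [ -72.7 -166.6]
bar -face [-15.2 162. ]
 [ -14.7 -158.7]
post [ 87.  -77.1]
pivot [77.4  1.4]
nut [ 82.7 113.4]
wing [ 62.7 126.8]
wing [103.2  97.5]
```

```bash
python3 -m jog '[[[0,0.95,-0.43,-0.9,0,0,0.02],[0,0.95,-0.43,-0.9,0,0,0.02],[0,0.95,-0.43,-0.9,0,0,0.02],[0,0.95,-0.43,-0.9,0,0,0.02],[0,0.97,-0.41,-0.9,0,0,0.02]]]' | head -3
python3 -m jog '[[[0,0,0,-0.9,0,0,0],[0,0,0,-0.9,0,0,0],[0,0,0,-0.6,0,0,0],[0,0,0,0,0,0,0],[0,0,0,0,0,0,0]]]'|head -3
python3 - <<'E'
from h import *
save('wrist','pics/w2.png')
E
```

```text
time_s: 3.15
position: [0.6467, -0.0885, 0.2308]
eef_rot: [180.0, 0.0, 101.8]
time_s: 3.78
position: [0.6469, -0.087, 0.161]
eef_rot: [179.9, 0.1, 101.8]
```

View pics/w2.png

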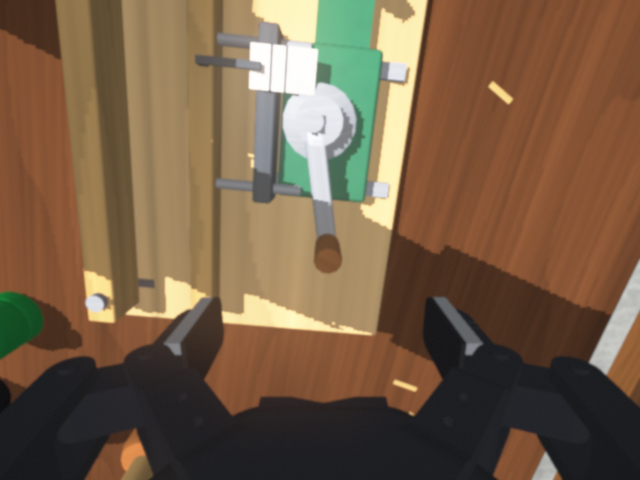

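The post top is at (328,257), midway between the fingers. I'll check it against the TCP.

Run:
```python
from jigfit import *
p=np.load('jig.npy');c=vision.camera_model('wrist');s=manip.sense()['position']
X=ray(c,328,252,.105);print(X[:2],s,tojig(p,X),tojig(p,s), tojig(p,ray(c,318,121,.07)))
print('pointer/plates',[tojig(p,ray(c,u,v,.055)).round(1) for u,v in [(197,60),(249,60),(273,64),(288,64),(318,64)]], proj(c,[*toworld(p,[75,0]),.07]))
```

```text
[ 0.64920903 -0.07933134] [ 0.64717203 -0.08692355  0.16139084] [ 90.9803055  -76.70175026] [ 88.08448017 -84.00962881] [77.59819837  1.04035123]
pointer/plates [array([-5.9, 32.7]), array([28.4, 35.9]), array([44.4, 34.9]), array([54.3, 35.9]), array([74.2, 37.7])] [313.90051217 122.29431304]
```

```bash
python3 -m jog '[[[0,0.05,0.1,-0.8,0,0,0.07],[0,0.02,0.03,-0.9,0,0,0],[0,0,0,-0.9,0,0,0],[0,0,0,-0.4,0,0,0],[0,0,0,0,0,0,0]]]'
python3 -m jog '[[[0.72,0,0,0,0,0,0],[0.72,0,0,0,0,0,0],[0.72,0,0,0,0,0,0],[0.72,0,0,0,0,0,0],[0.72,0,0,0,0,0,0]]]'
python3 - <<'E'
from jigfit import *
p=np.load('jig.npy');s=manip.sense()['position'];print(tojig(p,s))
a=np.linspace(.17,1.67,16)
W=np.array([toworld(p,[76+83*np.sin(x),-83*np.cos(x)]) for x in a]);print(W[0]-s[:2]);print((np.diff(W,axis=0)/.03).round(2).tolist())
E
```

```text
time_s: 4.45
position: [0.6485, -0.0826, 0.0693]
eef_rot: [-180.0, -0.0, 105.9]
wrist_force: [0.1, 0.1, -0.2]
width: 0.085
grip_force: 0.0
time_s: 5.08
position: [0.6485, -0.0827, 0.0694]
eef_rot: [180.0, 0.0, 105.9]
wrist_force: [0.4, -0.3, 0.5]
width: 0.024
grip_force: 0.0
[ 89.92704657 -79.96714269]
[ 0.00032532 -0.00181101]
[[0.26, 0.09], [0.25, 0.12], [0.24, 0.14], [0.22, 0.16], [0.21, 0.19], [0.19, 0.21], [0.16, 0.22], [0.14, 0.24], [0.12, 0.25], [0.09, 0.26], [0.06, 0.27], [0.04, 0.27], [0.01, 0.28], [-0.02, 0.28], [-0.05, 0.27]]
```

```bash
python3 -m jog '[[[0.72,0.26,0.09,0,0,0,0.1],[0.72,0.25,0.12,0,0,0,0.1],[0.72,0.24,0.14,0,0,0,0.1],[0.72,0.22,0.16,0,0,0,0.1],[0.72,0.21,0.19,0,0,0,0.1]]]'
python3 -m jog '[[[0.72,0.19,0.21,0,0,0,0.1],[0.72,0.16,0.22,0,0,0,0.1],[0.72,0.14,0.24,0,0,0,0.1],[0.72,0.12,0.25,0,0,0,0.1],[0.72,0.09,0.26,0,0,0,0.1]]]'
python3 -m jog '[[[0.72,0.06,0.27,0,0,0,0.1],[0.72,0.04,0.27,0,0,0,0.1],[0.72,0.01,0.28,0,0,0,0.1],[0.72,-0.02,0.28,0,0,0,0.1],[0.72,-0.05,0.27,0,0,0,0.1]]]'
python3 -m jog '[[[0.72,0,0,0,0,0,0],[0.72,0,0,0,0,0,0],[0,0,0,0,0,0,0],[0,0,0,0,0,0,0],[0,0,0,0,0,0,0]]]'
```

```text
time_s: 5.7
position: [0.6828, -0.0619, 0.069]
eef_rot: [-179.8, -0.1, 134.7]
wrist_force: [-3.6, -0.2, 0.2]
width: 0.0239
grip_force: 1.5
time_s: 6.32
position: [0.7038, -0.0271, 0.0687]
eef_rot: [-179.9, -0.2, 163.3]
wrist_force: [-2.2, -2.3, 0.1]
width: 0.0236
grip_force: 1.5
time_s: 6.95
position: [0.7054, 0.0122, 0.0687]
eef_rot: [-179.7, -0.2, -168.1]
wrist_force: [-1.9, -18.8, -1.4]
width: 0.0239
grip_force: 9.5
time_s: 7.58
position: [0.7062, 0.0153, 0.0694]
eef_rot: [180.0, 0.0, -168.2]
wrist_force: [0.2, -0.2, -0.4]
width: 0.0769
grip_force: 0.0
```

```bash
python3 -m jog '[[[0,0,0,1,0,0,0],[0,0,0,1,0,0,-0.1],[0,-0.6,0.6,1,0,0,-0.155],[0,-0.85,0.9,1,0,0,-0.155],[0,-0.85,0.9,1,0,0,-0.155]]]'|head -3
python3 -m jog '[[[0,-0.85,0.9,1,0,0,-0.155],[0,-0.85,0.9,1,0,0,-0.155],[0,-0.85,0.9,0.7,0,0,-0.155],[0,-0.85,0.9,0,0,0,-0.155],[0,-0.85,0.9,0,0,0,-0.155]]]'|head -3
python3 -m jog '[[[0,-0.85,0.9,0,0,0,-0.155],[0,0,0,0,0,0,-0.155],[0,0,0,0,0,0,0],[0,0,0,0,0,0,0]]]'|head -3
python3 - <<'E'
from jigfit import *
im=vision.grab_frame('wrist');cv2.imwrite('pics/w3.png',im[:,:,::-1]);c=vision.camera_model('wrist');np.save('w3.npy',c,allow_pickle=True)
for X in [(.522,.36,.084),(.442,.303,.084)]: print(proj(c,X))
E
```

```text
time_s: 8.2
position: [0.6364, 0.0877, 0.2204]
eef_rot: [180.0, 0.0, 159.1]
time_s: 8.82
position: [0.5088, 0.223, 0.3012]
eef_rot: [179.9, -0.0, 114.8]
time_s: 9.32
position: [0.4843, 0.2487, 0.3004]
eef_rot: [180.0, -0.0, 97.4]
[374.50288612 109.11424905]
[288.54976891 157.20490669]
```

View pics/w3.png

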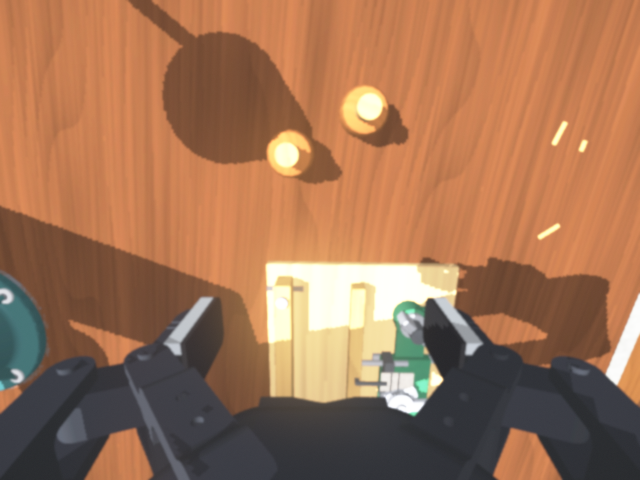

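Stub tops are at (370,106) and (286,154), close to my predictions.

Run:
```python
from jigfit import *
p=np.load('jig.npy');c=np.load('w3.npy',allow_pickle=True).item();s=manip.sense()['position']
for u,v in [(370,106),(286,154)]:
    X=ray(c,u,v,.084);print(X,(X-s)/.03)
for y in (125,65,-5,-70): print(y,toworld(p,[-42,y]))
print('fence',[tojig(p,ray(c,u,v,z)).round(1) for u,v,z in [(292,285,.055),(292,380,.055),(350,290,.049),(350,380,.049)]])
```

```text
[0.51708759 0.36227379 0.084     ] [ 1.08986492  3.79006565 -7.21032447]
[0.43908084 0.305844   0.084     ] [-1.51036013  1.90907257 -7.21032447]
125 [0.49393463 0.10575571]
65 [0.5008284  0.04615306]
-5 [ 0.50887113 -0.02338336]
-70 [ 0.51633938 -0.0879529 ]
fence [array([-71.7, 172.8]), array([-73.4,  34.7]), array([  0.8, 164.4]), array([ 5.5, 31. ])]
```

```bash
python3 -m jog '[[[0,-0.75,0.95,-0.5,0,0,0],[0,-0.76,0.96,-0.8,0,0,0],[0,0,0,-0.9,0,0,0],[0,0,0,-0.9,0,0,0],[0,0,0,-0.9,0,0,0]]]'|head -3
python3 -m jog '[[[0,0,0,-0.9,0,0,0],[0,0,0,-0.9,0,0,0],[0,0,0,-0.9,0,0,0],[0,0,0,-0.9,0,0,0],[0,0,0,-0.53,0,0,0]]]'|head -3
python3 -m jog '[[[0.9,0,0,0,0,0,0],[0.9,0,0,0,0,0,0],[0.9,0,0,0,0,0,0],[0.9,0,0,0,0,0,0],[0.9,0,0,0,0,0,0]]]'
```

```text
time_s: 10.0
position: [0.4391, 0.3059, 0.1794]
eef_rot: [180.0, -0.0, 97.3]
time_s: 10.62
position: [0.4385, 0.3054, 0.0547]
eef_rot: [-179.9, 0.1, 97.3]
time_s: 11.25
position: [0.4394, 0.3066, 0.0578]
eef_rot: [179.9, -0.0, 97.3]
wrist_force: [-1.0, -0.5, 5.7]
width: 0.0219
grip_force: 58.7
```

```bash
python3 -m jog '[[[0.9,0,0,0.6,0,0,0],[0.9,0,0,1,0,0,0],[0.9,0,0,1,0,0,0],[0.9,0,0,0.9,0,0,0],[0.9,0.15,-0.6,0.5,0,0,0]]]'|head -3
python3 -m jog '[[[0.9,0.23,-0.95,0,0,0,0],[0.9,0.23,-0.95,0,0,0,0],[0.9,0.23,-0.95,0,0,0,0],[0.9,0.23,-0.95,0,0,0,0],[0.9,0.23,-0.95,0,0,0,0]]]'|head -3
python3 -m jog '[[[0.9,0.23,-0.95,0,0,0,0],[0.9,0.23,-0.95,0,0,0,0],[0.9,0.23,-0.95,0,0,0,0],[0.9,0.1,-0.45,0,0,0,0],[0.9,0,0,0,0,0,0]]]'
python3 - <<'E'
from jigfit import *
p=np.load('jig.npy');s=manip.sense()['position'];print(tojig(p,s),(toworld(p,[-42,65])-s[:2])/.03)
save('wrist','pics/w4.png')
E
```

```text
time_s: 11.88
position: [0.4438, 0.2884, 0.1786]
eef_rot: [179.8, -0.0, 97.4]
time_s: 12.5
position: [0.4775, 0.1433, 0.1759]
eef_rot: [-179.9, 0.1, 97.2]
time_s: 13.12
position: [0.5013, 0.0457, 0.1761]
eef_rot: [-179.9, -0.0, 97.2]
wrist_force: [0.4, 0.4, -2.0]
width: 0.0221
grip_force: 59.0
[-41.61829098  64.49185353] [-0.01458551  0.01536415]
```

View pics/w4.png

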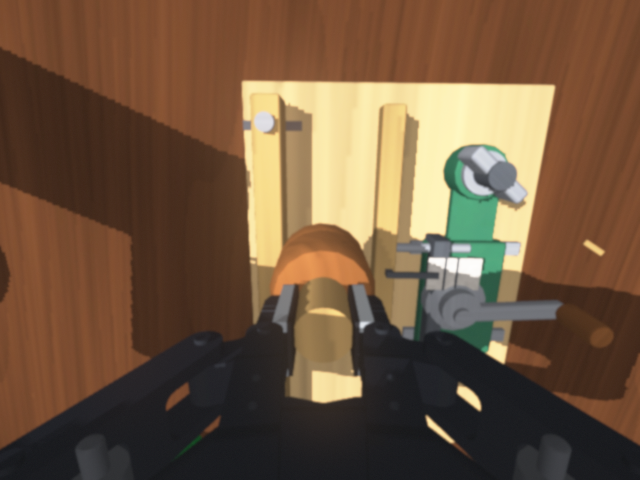

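The jar hangs upright over the gap between fence and bar, and the lever points to +x, so it is open. I'll lower the jar, release it and go back for the second.

```bash
python3 -m jog '[[[0.9,0,0,-0.9,0,0,0],[0.9,0,0,-0.9,0,0,0],[0.9,0,0,-0.8,0,0,0],[0.9,0,0,-0.5,0,0,0],[0.9,0,0,-0.28,0,0,0]]]'
python3 -m jog '[[[0.9,0,0,0,0,0,0],[0.45,0,0,0,0,0,0],[0.45,0,0,0,0,0,0],[0.45,0,0,0.9,0,0,0],[0.45,0,0,1,0,0,0]]]'
python3 -m jog '[[[0,0,0,1,0,0,0],[0,0.1,0.95,1,0,0,0],[0,0.1,0.95,0.5,0,0,0],[0,0.1,0.95,0,0,0,0],[0,0.1,0.95,0,0,0,0]]]'|head -3
python3 -m jog '[[[0,0,0.95,0,0,0,0],[0,0,0.95,0,0,0,0],[0,0,0.95,0,0,0,0],[0,0,0.95,0,0,0,0],[0,0,0,0,0,0,0]]]'|head -3
python3 - <<'E'
from jigfit import *
im=vision.grab_frame('wrist');cv2.imwrite('pics/w5.png',im[:,:,::-1]);c=vision.camera_model('wrist');np.save('w5.npy',c,allow_pickle=True)
print(proj(c,(.517,.3623,.084)))
import cv2
h=cv2.cvtColor(im,cv2.COLOR_RGB2HSV);print(manip.sense()['position'])
E
```

```text
time_s: 13.8
position: [0.5012, 0.0473, 0.0743]
eef_rot: [-180.0, -0.0, 97.3]
wrist_force: [0.7, 0.1, -0.5]
width: 0.0218
grip_force: 59.0
time_s: 14.42
position: [0.5015, 0.0465, 0.133]
eef_rot: [180.0, 0.0, 97.3]
wrist_force: [-0.2, 0.1, 0.0]
width: 0.047
grip_force: 0.0
time_s: 15.05
position: [0.5142, 0.1615, 0.2085]
eef_rot: [179.8, -0.0, 97.3]
time_s: 15.68
position: [0.5135, 0.2762, 0.2076]
eef_rot: [179.9, -0.0, 97.4]
[341.88796716 123.70836364]
[0.51364239 0.27505418 0.20756296]
```

View pics/w5.png

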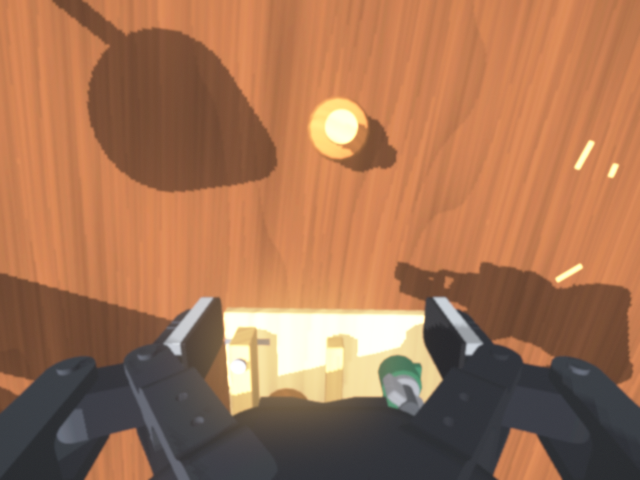

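Jar A is still where predicted, at (341,126).

```bash
python3 -m jog '[[[0,0.04,0.96,0,0,0,0],[0,0.04,0.96,0,0,0,0],[0,0.04,0.96,-0.6,0,0,0],[0,0,0,-0.9,0,0,0],[0,0,0,-0.9,0,0,0]]]'|head -3
python3 -m jog '[[[0,0,0,-0.9,0,0,0],[0,0,0,-0.9,0,0,0],[0,0,0,-0.8,0,0,0],[0,0,0,0,0,0,0],[0.9,0,0,0,0,0,0]]]'|head -3
python3 -m jog '[[[0.9,0,0,0,0,0,0],[0.9,0,0,0,0,0,0],[0.9,0,0,0,0,0,0],[0.9,0,0,0,0,0,0]]]'
python3 -m jog '[[[0.9,0,0,0.6,0,0,0],[0.9,0,0,1,0,0,0],[0.9,0,0,1,0,0,0],[0.9,0,0,0.9,0,0,0],[0.9,-0.05,-0.6,0.5,0,0,0]]]'|head -3
python3 -m jog '[[[0.9,-0.09,-0.95,0,0,0,0],[0.9,-0.09,-0.95,0,0,0,0],[0.9,-0.09,-0.95,0,0,0,0],[0.9,-0.09,-0.95,0,0,0,0],[0.9,-0.09,-0.95,0,0,0,0]]]'|head -3
python3 -m jog '[[[0.9,-0.09,-0.95,0,0,0,0],[0.9,-0.09,-0.95,0,0,0,0],[0.9,-0.09,-0.95,0,0,0,0],[0.9,0,-0.35,0,0,0,0],[0.9,0,0,0,0,0,0]]]'
python3 - <<'E'
from jigfit import *
p=np.load('jig.npy');s=manip.sense()['position'];print(s,tojig(p,s),(toworld(p,[-42,125])-s[:2])/.03)
E
```

```text
time_s: 16.35
position: [0.5178, 0.3602, 0.1349]
eef_rot: [179.9, 0.0, 97.2]
time_s: 16.98
position: [0.5181, 0.3607, 0.0585]
eef_rot: [179.9, -0.0, 97.2]
time_s: 17.48
position: [0.5173, 0.3613, 0.0582]
eef_rot: [179.9, -0.0, 97.3]
wrist_force: [-2.0, -0.5, 4.0]
width: 0.0219
grip_force: 58.7
time_s: 18.1
position: [0.5161, 0.3434, 0.1791]
eef_rot: [179.8, -0.1, 97.4]
time_s: 18.73
position: [0.5013, 0.1983, 0.1764]
eef_rot: [-179.9, 0.1, 97.2]
time_s: 19.35
position: [0.4938, 0.1039, 0.1768]
eef_rot: [-180.0, -0.0, 97.2]
wrist_force: [0.3, 0.9, -0.8]
width: 0.0225
grip_force: 59.0
[0.49379296 0.10390887 0.17683646] [-42.35292955 123.18166655] [0.00472243 0.06156139]
```

```bash
python3 -m jog '[[[0.9,0,0.06,-0.9,0,0,0],[0.9,0,0,-0.9,0,0,0],[0.9,0,0,-0.8,0,0,0],[0.9,0,0,-0.5,0,0,0],[0.9,0,0,-0.28,0,0,0]]]'
python3 -m jog '[[[0.9,0,0,0,0,0,0],[0.45,0,0,0,0,0,0],[0.45,0,0,0,0,0,0],[0.45,0,0,0.9,0,0,0],[0.45,0,0,1,0,0,0]]]'
python3 -m jog '[[[0,0,0,1,0,0,0],[0,0,0,1,0,0,0],[0,-0.27,-0.98,1,0,0,-0.115],[0,-0.27,-0.98,1,0,0,-0.115],[0,-0.27,-0.98,0,0,0,-0.115]]]'|head -3
python3 -m jog '[[[0,-0.27,-0.98,0,0,0,-0.115],[0,-0.27,-0.98,0,0,0,-0.115],[0,-0.27,-0.98,0,0,0,-0.115],[0,-0.27,-0.98,0,0,0,-0.115],[0,-0.27,-0.98,0,0,0,-0.115]]]'|head -3
python3 -m jog '[[[0,-0.27,-0.98,0,0,0,-0.115],[0,-0.27,-0.98,0,0,0,-0.115],[0,-0.27,-0.98,0,0,0,-0.115],[0,-0.27,-0.98,0,0,0,-0.115],[0,-0.27,-0.98,0,0,0,-0.115]]]'|head -3
python3 -m jog '[[[0,-0.27,-0.98,0,0,0,-0.115],[0,-0.27,-0.98,0,0,0,-0.115],[0,0,0,0,0,0,0],[0,0,0,0,0,0,0]]]'|head -3
python3 - <<'E'
from jigfit import *
im=vision.grab_frame('wrist');cv2.imwrite('pics/w6.png',im[:,:,::-1]);c=vision.camera_model('wrist');np.save('w6.npy',c,allow_pickle=True)
for X in [(.532,-.3325,.084),(.445,-.344,.084)]: print(proj(c,X))
E
```

```text
time_s: 19.98
position: [0.4938, 0.1069, 0.0749]
eef_rot: [-180.0, -0.0, 97.3]
wrist_force: [-0.1, 0.4, -1.7]
width: 0.0224
grip_force: 59.1
time_s: 20.6
position: [0.494, 0.1063, 0.1337]
eef_rot: [180.0, 0.0, 97.3]
wrist_force: [-0.2, -1.1, 0.3]
width: 0.0471
grip_force: 0.0
time_s: 21.22
position: [0.4711, 0.0172, 0.2572]
eef_rot: [179.5, -0.1, 77.3]
time_s: 21.85
position: [0.4291, -0.13, 0.2538]
eef_rot: [179.9, -0.1, 44.3]
time_s: 22.48
position: [0.3886, -0.277, 0.2537]
eef_rot: [179.9, -0.1, 11.4]
time_s: 22.98
position: [0.3727, -0.3344, 0.2532]
eef_rot: [180.0, -0.1, -1.5]
[316.18102165  32.9429302 ]
[332.2241176  143.61844984]
```

View pics/w6.png

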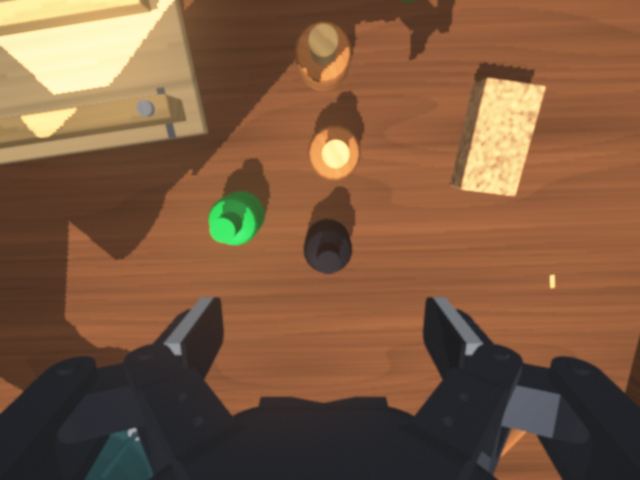

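Right jars' stub tops are at (335,154) near and (323,40) far. The black and green distractors sit closer, at (328,255) and (228,225).

Run:
```python
from jigfit import *
p=np.load('jig.npy');c=np.load('w6.npy',allow_pickle=True).item();s=manip.sense()['position']
for u,v in [(335,154),(323,40)]:
    X=ray(c,u,v,.084);print(X,(X-s)/.03)
print(proj(c,(.4372,-.3453,.0)),[ray(c,328,258,.084),ray(c,228,228,.084)])
```

```text
[ 0.43604153 -0.34631493  0.084     ] [ 2.10717921 -0.4079315  -5.63927037]
[ 0.52673993 -0.33793176  0.084     ] [ 5.13045922 -0.12849259 -5.63927037]
[331.53661003 151.58016474] [array([ 0.33848431, -0.33794173,  0.084     ]), array([ 0.37084009, -0.24386093,  0.084     ])]
```

```bash
python3 -m jog '[[[0,0.95,-0.01,0,0,0,0],[0,0.95,-0.01,0,0,0,0],[0,0.95,-0.01,0,0,0,0],[0,0.95,-0.01,0,0,0,0],[0,0.95,-0.01,-0.4,0,0,0]]]'|head -3
python3 -m jog '[[[0,0.38,0,-0.7,0,0,0],[0,0,0,-0.9,0,0,0],[0,0,0,-0.9,0,0,0],[0,0,0,-0.9,0,0,0],[0,0,0,-0.9,0,0,0]]]'|head -3
python3 -m jog '[[[0,0,0,-0.9,0,0,0],[0,0,0,-0.9,0,0,0],[0,0,0,0,0,0,0]]]'|head -3
python3 -m jog '[[[0.9,0,0,0,0,0,0],[0.9,0,0,0,0,0,0],[0.9,0,0,0,0,0,0],[0.9,0,0,0,0,0,0],[0.9,0,0,0,0,0,0]]]'
```

```text
time_s: 23.65
position: [0.517, -0.3353, 0.2424]
eef_rot: [179.9, -0.2, -1.4]
time_s: 24.28
position: [0.5256, -0.3352, 0.1098]
eef_rot: [-180.0, 0.1, -1.5]
time_s: 24.65
position: [0.5239, -0.334, 0.0538]
eef_rot: [-179.7, 0.4, -1.5]
time_s: 25.28
position: [0.527, -0.3368, 0.0588]
eef_rot: [179.9, -0.1, -1.6]
wrist_force: [0.1, -0.7, 3.1]
width: 0.0222
grip_force: 58.5
```

```bash
python3 -m jog '[[[0.9,0,0,0.6,0,0,0],[0.9,0,0,1,0,0,0],[0.9,0,0,1,0,0,0],[0.9,0,0,0.9,0,0,0],[0.9,-0.05,0.5,0.5,0,0,0.156]]]'|head -3
python3 -m jog '[[[0.9,-0.055,0.94,0,0,0,0.156],[0.9,-0.055,0.94,0,0,0,0.156],[0.9,-0.055,0.94,0,0,0,0.156],[0.9,-0.055,0.94,0,0,0,0.156],[0.9,-0.055,0.94,0,0,0,0.156]]]'|head -3
python3 -m jog '[[[0.9,-0.055,0.94,0,0,0,0.156],[0.9,-0.055,0.94,0,0,0,0.156],[0.9,-0.055,0.94,0,0,0,0.156],[0.9,-0.055,0.94,0,0,0,0.156],[0.9,-0.055,0.94,0,0,0,0.156]]]'|head -3
python3 -m jog '[[[0.9,0,0.5,0,0,0,0],[0.9,0,0,0,0,0,0],[0.9,0,0,0,0,0,0]]]'
python3 - <<'E'
from jigfit import *
p=np.load('jig.npy');s=manip.sense()['position'];print(s,tojig(p,s),(toworld(p,[-42,-5])-s[:2])/.03)
E
```

```text
time_s: 25.9
position: [0.5253, -0.3219, 0.1801]
eef_rot: [179.9, -0.1, 7.6]
time_s: 26.52
position: [0.5163, -0.179, 0.1781]
eef_rot: [-180.0, -0.0, 52.4]
time_s: 27.15
position: [0.508, -0.0381, 0.1781]
eef_rot: [-180.0, -0.0, 97.1]
time_s: 27.52
position: [0.5085, -0.0249, 0.1777]
eef_rot: [-180.0, 0.0, 96.7]
wrist_force: [-0.6, -0.4, -2.2]
width: 0.0223
grip_force: 59.0
[ 0.50854338 -0.02491649  0.17772212] [-42.50172781  -6.48531876] [0.01092492 0.05110429]
```

```bash
python3 -m jog '[[[0.9,0,0.05,-0.9,0,0,0],[0.9,0,0,-0.9,0,0,0],[0.9,0,0,-0.8,0,0,0],[0.9,0,0,-0.5,0,0,0],[0.9,0,0,-0.3,0,0,0]]]'
python3 -m jog '[[[0.9,0,0,0,0,0,0],[0.45,0,0,0,0,0,0],[0.45,0,0,0,0,0,0],[0.45,0,0,0.9,0,0,0],[0.45,0,0,1,0,0,0]]]'
python3 -m jog '[[[0,0,0,1,0,0,0],[0,0,0,1,0,0,0],[0,-0.41,-0.94,1,0,0,-0.156],[0,-0.41,-0.94,1,0,0,-0.156],[0,-0.41,-0.94,0,0,0,-0.156]]]'|head -3
python3 -m jog '[[[0,-0.41,-0.94,0,0,0,-0.156],[0,-0.41,-0.94,0,0,0,-0.156],[0,-0.41,-0.94,0,0,0,-0.156],[0,-0.41,-0.94,0,0,0,-0.156],[0,-0.41,-0.94,0,0,0,-0.156]]]'|head -3
python3 -m jog '[[[0,-0.41,-0.94,0,0,0,-0.156],[0,-0.41,-0.94,0,0,0,-0.156],[0,-0.41,-0.94,0,0,0,-0.156],[0,0,0,0,0,0,0],[0,0,0,0,0,0,0]]]'|head -3
python3 - <<'E'
from jigfit import *
im=vision.grab_frame('wrist')[:,:,::-1];cv2.imwrite('pics/w7.png',im);c=vision.camera_model('wrist');np.save('w7.npy',c,allow_pickle=True)
t=cv2.imread('pics/w6.png')[122:186,300:364]
r=cv2.matchTemplate(np.ascontiguousarray(im),t,cv2.TM_CCOEFF_NORMED);_,m,_,l=cv2.minMaxLoc(r)
u,v=l[0]+35,l[1]+32; X=ray(c,u,v,.084);s=manip.sense()['position'];print(m,u,v,X,s,(X-s)/.03)
E
```

```text
time_s: 28.15
position: [0.5083, -0.0233, 0.0749]
eef_rot: [-180.0, -0.0, 96.7]
wrist_force: [-0.5, -0.5, -0.4]
width: 0.022
grip_force: 59.0
time_s: 28.78
position: [0.5084, -0.0226, 0.1336]
eef_rot: [180.0, 0.0, 96.8]
wrist_force: [0.9, 0.2, -0.1]
width: 0.0468
grip_force: 0.0
time_s: 29.4
position: [0.4727, -0.1084, 0.2572]
eef_rot: [179.5, -0.0, 69.7]
time_s: 30.02
position: [0.4098, -0.2492, 0.2537]
eef_rot: [179.9, -0.1, 25.0]
time_s: 30.65
position: [0.3734, -0.3325, 0.2532]
eef_rot: [180.0, -0.1, -1.5]
0.998016357421875 337 155 [ 0.43585619 -0.34623411  0.084     ] [ 0.37354977 -0.33228264  0.25313023] [ 2.07688078 -0.46504906 -5.63767428]
```

```bash
python3 -m jog '[[[0,0.7,-0.16,0,0,0,0],[0,0.7,-0.15,0,0,0,0],[0,0.69,-0.15,-0.2,0,0,0],[0,0,0,-0.9,0,0,0],[0,0,0,-0.9,0,0,0]]]'|head -3
python3 -m jog '[[[0,0,0,-0.9,0,0,0],[0,0,0,-0.9,0,0,0],[0,0,0,-0.9,0,0,0],[0,0,0,-0.9,0,0,0],[0,0,0,-0.9,0,0,0]]]'|head -3
python3 -m jog '[[[0,0,0,0,0,0,0],[0.9,0,0,0,0,0,0],[0.9,0,0,0,0,0,0],[0.9,0,0,0,0,0,0],[0.9,0,0,0,0,0,0]]]'
python3 -m jog '[[[0.9,0,0,0.6,0,0,0],[0.9,0,0,1,0,0,0],[0.9,0,0,1,0,0,0],[0.9,0,0,0.9,0,0,0],[0.9,0,0,0.5,0,0,0]]]'
python3 -m jog '[[[0.9,0.268,0.86,0,0,0,0.171],[0.9,0.268,0.86,0,0,0,0.171],[0.9,0.268,0.86,0,0,0,0.171],[0.9,0.268,0.86,0,0,0,0.171],[0.9,0.268,0.86,0,0,0,0.171]]]'|head -3
python3 -m jog '[[[0.9,0.268,0.86,0,0,0,0.171],[0.9,0.268,0.86,0,0,0,0.171],[0.9,0.268,0.86,0,0,0,0.171],[0.9,0.268,0.86,0,0,0,0.171],[0.9,0.268,0.86,0,0,0,0.171]]]'|head -3
python3 -m jog '[[[0.9,0,0,0,0,0,0],[0.9,0,0,0,0,0,0]]]'
python3 - <<'E'
from jigfit import *
p=np.load('jig.npy');s=manip.sense()['position'];print(s,tojig(p,s),(toworld(p,[-42,-70])-s[:2])/.03)
E
```

```text
time_s: 31.32
position: [0.437, -0.3457, 0.1924]
eef_rot: [180.0, -0.1, -1.4]
time_s: 31.95
position: [0.4366, -0.3456, 0.0572]
eef_rot: [180.0, -0.0, -1.4]
time_s: 32.58
position: [0.4365, -0.3474, 0.0589]
eef_rot: [179.9, -0.1, -1.6]
wrist_force: [0.7, -0.0, 1.9]
width: 0.0224
grip_force: 59.2
time_s: 33.2
position: [0.4363, -0.3471, 0.1802]
eef_rot: [179.9, -0.1, -1.6]
wrist_force: [0.0, 0.3, -2.6]
width: 0.0222
grip_force: 58.9
time_s: 33.83
position: [0.4758, -0.2166, 0.1773]
eef_rot: [-179.9, 0.0, 47.7]
time_s: 34.45
position: [0.516, -0.0877, 0.1773]
eef_rot: [-179.9, -0.0, 96.7]
time_s: 34.7
position: [0.5159, -0.0891, 0.1774]
eef_rot: [-179.9, 0.0, 96.3]
wrist_force: [-1.2, -1.2, -2.2]
width: 0.0223
grip_force: 59.1
[ 0.51591159 -0.08910713  0.1774016 ] [-42.55757723 -71.09743133] [0.0142598  0.03847424]
```

```bash
python3 -m jog '[[[0.9,0,0.03,-0.9,0,0,0],[0.9,0,0,-0.9,0,0,0],[0.9,0,0,-0.8,0,0,0],[0.9,0,0,-0.5,0,0,0],[0.9,0,0,-0.3,0,0,0]]]'
python3 -m jog '[[[0.9,0,0,0,0,0,0],[0.45,0,0,0,0,0,0],[0.45,0,0,0,0,0,0],[0.45,0,0,0.9,0,0,0],[0.45,0,0,1,0,0,0]]]'
python3 -m jog '[[[0,0,0,1,0,0,0],[0,0,0,1,0,0,0],[0,0,0.1,1,0,0,0],[0,0.3,0.2,1,0,0,0],[0,0.3,0.2,1,0,0,0]]]'|head -3
python3 -m jog '[[[0,0.3,0.2,0.3,0,0,0],[0,0,0,0,0,0,0],[0,0,0,0,0,0,0]]]'|head -3
python3 - <<'E'
from jigfit import *
im=vision.grab_frame('wrist')[:,:,::-1];c=vision.camera_model('wrist');np.save('w8.npy',c,allow_pickle=True)
cv2.imwrite('pics/w8.png',im)
p=np.load('jig.npy')
for n,j in dict(nut=(85,115,75),pivot=(75,0,60)).items(): print(n,proj(c,[*toworld(p,j[:2]),j[2]/1000]))
E
```

```text
time_s: 35.33
position: [0.5159, -0.0884, 0.0749]
eef_rot: [-180.0, -0.0, 96.3]
wrist_force: [0.2, -0.3, -1.2]
width: 0.0223
grip_force: 59.1
time_s: 35.95
position: [0.5162, -0.0877, 0.1336]
eef_rot: [180.0, 0.0, 96.4]
wrist_force: [0.7, -0.0, 0.6]
width: 0.0475
grip_force: 0.0
time_s: 36.58
position: [0.5345, -0.0726, 0.2848]
eef_rot: [179.9, 0.0, 96.4]
time_s: 36.95
position: [0.5428, -0.0669, 0.2912]
eef_rot: [-180.0, -0.0, 96.4]
nut [426.76714574  39.01044936]
pivot [404.79280161 163.57907804]
```

View pics/w8.png

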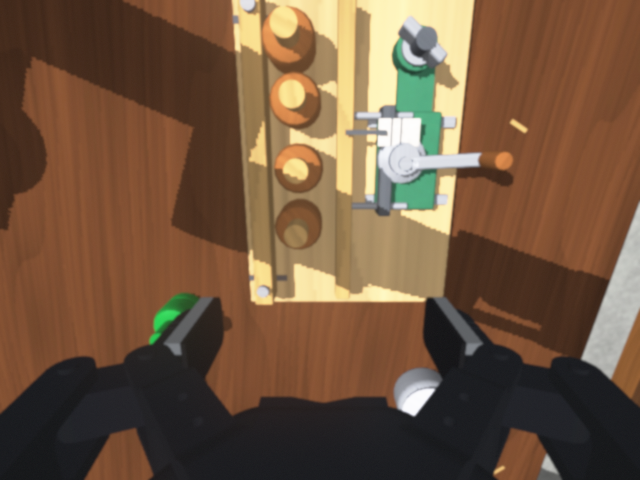

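All four jars stand upright in one row at (290,30), (293,97), (298,168) and (298,225). The wing nut is at (424,42).

Run:
```python
from jigfit import *
p=np.load('jig.npy');c=np.load('w8.npy',allow_pickle=True).item();s=manip.sense()['position']
A,B=[tojig(p,ray(c,u,v,.075)) for u,v in [(407,21),(441,62)]]
d=B-A;print(A,B,np.degrees(np.arctan2(-d[1],d[0])),np.hypot(*d))
for n,u,v,z in [('fence',261,60,.055),('fence',272,295,.055),('bar',338,60,.049),('bar',337,280,.049),('piv',406,163,.06),('post',503,160,.105)]: print(n,tojig(p,ray(c,u,v,z)).round(1))
N=toworld(p,[85,115]);print((np.r_[N,.047]-s)/.03)
```

```text
[ 65.42548816 129.93909479] [100.19797534  95.40131746] 44.80597632307494 49.01003904640792
fence [-75.4 102.2]
fence [ -75.7 -155.7]
bar [  2.6 103.3]
bar [   3.5 -138.8]
piv [76.3  0.6]
post [157.    5.1]
[ 2.61877787  5.91027291 -8.12858317]
```

```bash
python3 -m jog '[[[0,0.37,0.84,0,0,0,0.125],[0,0.37,0.84,0,0,0,0.125],[0,0.37,0.84,0,0,0,0.125],[0,0.37,0.84,0,0,0,0.125],[0.45,0.37,0.84,0,0,0,0.125]]]'|head -3
python3 -m jog '[[[0.45,0.37,0.84,-0.5,0,0,0.125],[0.45,0.36,0.85,-0.8,0,0,0.125],[0.45,0,0,-0.9,0,0,0],[0.45,0,0,-0.9,0,0,0],[0.45,0,0,-0.9,0,0,0]]]'|head -3
python3 -m jog '[[[0.45,0,0,-0.7,0,0,0],[0.45,0,0,0,0,0,0],[0.45,0,0,0,0,0,0]]]'|head -3
python3 - <<'E'
from jigfit import *
p=np.load('jig.npy');s=manip.sense()
c=vision.camera_model('wrist');print(tojig(p,s['position']),proj(c,[*s['position'][:2],.075]))
save('wrist','pics/w9.png',(160,60,480,460),1.5)
E
```

```text
time_s: 37.62
position: [0.5985, 0.0597, 0.2907]
eef_rot: [-179.9, -0.1, 132.4]
time_s: 38.25
position: [0.6199, 0.1096, 0.1697]
eef_rot: [-179.9, -0.1, 146.5]
time_s: 38.62
position: [0.6209, 0.1097, 0.1514]
eef_rot: [180.0, 0.0, 146.5]
[ 84.54393784 114.36101334] [322.34777085 252.80716892]
```

View pics/w9.png

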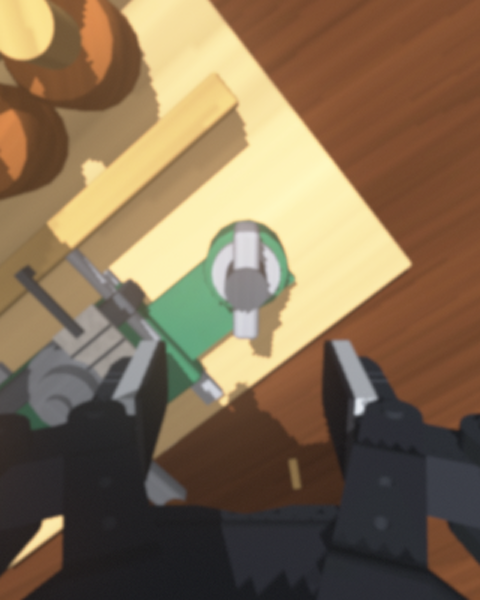

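The wings are vertical in the image, so they align with the tool, and they're centred at about (324,250) as predicted. I'll descend and grip.

```bash
python3 -m jog '[[[0.45,0.01,0.01,-0.9,0,0,0],[0.45,0,0,-0.9,0,0,0],[0.45,0,0,-0.9,0,0,0],[0.45,0,0,-0.78,0,0,0],[0.45,0,0,0,0,0,0]]]'
python3 -m jog '[[[0.97,0,0,0,0,0,0],[0.97,0,0,0,0,0,0],[0.97,0,0,0,0,0,0],[0.97,0,0,0,0,0,0],[0.97,0,0,0,0,0,0]]]'
```

```text
time_s: 39.3
position: [0.62, 0.1101, 0.0451]
eef_rot: [-179.9, -0.1, 146.5]
wrist_force: [-0.2, 0.1, -0.8]
width: 0.0471
grip_force: 0.0
time_s: 39.92
position: [0.622, 0.1097, 0.0487]
eef_rot: [179.9, 0.2, 146.5]
wrist_force: [-2.4, -2.5, 6.4]
width: 0.0109
grip_force: 60.2
```

Gripped at a width of about 11 mm. Next I turn it clockwise by about 2.33 rad.

```bash
python3 -m jog '[[[0.97,0,0,0,0,0,-0.155],[0.97,0,0,0,0,0,-0.155],[0.97,0,0,0,0,0,-0.155],[0.97,0,0,0,0,0,-0.155],[0.97,0,0,0,0,0,-0.155]]]'
python3 -m jog '[[[0.97,0,0,0,0,0,-0.155],[0.97,0,0,0,0,0,-0.155],[0.97,0,0,0,0,0,-0.155],[0.97,0,0,0,0,0,-0.155],[0.97,0,0,0,0,0,-0.155]]]'
python3 -m jog '[[[0.97,0,0,0,0,0,-0.155],[0.97,0,0,0,0,0,-0.155],[0.97,0,0,0,0,0,-0.155],[0.97,0,0,0,0,0,-0.155],[0.97,0,0,0,0,0,-0.155]]]'
python3 -m jog '[[[0.97,0,0,0,0,0,0],[0.97,0,0,0,0,0,0],[0.5,0,0,0,0,0,0],[0.5,0,0,0,0,0,0],[0.5,0,0,0.5,0,0,0]]]'
python3 -m jog '[[[0.5,0,0,1,0,0,0],[0.5,0,0,1,0,0,0],[0,0,0,1,0,0,0],[0,-0.3,-0.5,1,0,0,0.15],[0,-0.3,-0.5,1,0,0,0.15]]]' | head -3
```

```text
time_s: 40.55
position: [0.6209, 0.109, 0.0487]
eef_rot: [180.0, 0.1, 101.9]
wrist_force: [-4.1, -3.5, 7.9]
width: 0.011
grip_force: 60.5
time_s: 41.18
position: [0.6197, 0.1092, 0.0487]
eef_rot: [-180.0, 0.2, 57.5]
wrist_force: [-9.6, -2.9, 11.6]
width: 0.0111
grip_force: 60.8
time_s: 41.8
position: [0.6189, 0.1102, 0.0487]
eef_rot: [-180.0, 0.2, 13.1]
wrist_force: [-10.2, -1.0, 12.2]
width: 0.0112
grip_force: 60.9
time_s: 42.42
position: [0.6199, 0.1102, 0.0598]
eef_rot: [-180.0, 0.2, 13.3]
wrist_force: [-0.2, 0.2, 0.3]
width: 0.0428
grip_force: 0.0
time_s: 43.05
position: [0.6031, 0.0801, 0.2134]
eef_rot: [179.9, -0.1, 30.8]
```

```bash
python3 -m jog '[[[0,0.2,-0.16,0,0,0,0.185],[0,0.2,-0.16,0,0,0,0.185],[0,0.2,-0.16,0,0,0,0.185],[0,0.2,-0.16,0,0,0,0.185],[0,0.2,-0.16,0,0,0,0.185]]]'|head -3
python3 -m jog '[[[0,0.2,-0.16,0,0,0,0.185],[0,0.2,-0.16,0,0,0,0.185],[0,0.2,-0.16,0,0,0,0.185],[0,0.2,-0.16,0,0,0,0.185],[0,0.2,-0.16,0,0,0,0.185]]]'|head -3
python3 -m jog '[[[0,0.2,-0.16,0,0,0,0.185],[0,0.2,-0.16,0,0,0,0.185],[0,0.2,-0.16,0,0,0,0.185],[0,0.2,-0.16,0,0,0,0.185],[0,0.2,-0.16,0,0,0,0.185]]]'|head -3
python3 -m jog '[[[0,0,0,0,0,0,0],[0,0,0,0,0,0,0]]]'|head -3
python3 - <<'E'
from jigfit import *
p=np.load('jig.npy');s=manip.sense()['position']
a=np.linspace(1.62,-.06,17)
W=np.array([toworld(p,[60.7+83*np.sin(x),-83*np.cos(x)]) for x in a]);print((np.r_[W[0],.07]-s)/.03);print((np.diff(W,axis=0)/.03).round(2).tolist())
c=vision.camera_model('wrist');save('wrist','pics/w10.png');
print('pred post',proj(c,[*toworld(p,[145.6,4]),.105]))
for u in [24,32,40]: pass
E
```

```text
time_s: 43.68
position: [0.6335, 0.0561, 0.2124]
eef_rot: [179.9, -0.0, 83.9]
time_s: 44.3
position: [0.6635, 0.0321, 0.2124]
eef_rot: [179.9, 0.1, 136.9]
time_s: 44.92
position: [0.6935, 0.0081, 0.2124]
eef_rot: [-180.0, 0.1, -170.1]
time_s: 45.18
position: [0.693, 0.0084, 0.2118]
eef_rot: [180.0, 0.0, -170.6]
[-0.02546451 -0.04733033 -4.72527085]
[[0.03, -0.29], [0.0, -0.29], [-0.03, -0.29], [-0.06, -0.28], [-0.09, -0.28], [-0.12, -0.27], [-0.14, -0.25], [-0.17, -0.24], [-0.19, -0.22], [-0.21, -0.2], [-0.23, -0.17], [-0.25, -0.15], [-0.26, -0.12], [-0.28, -0.09], [-0.28, -0.06], [-0.29, -0.03]]
pred post [320.57696295 241.79654303]
```

View pics/w10.png

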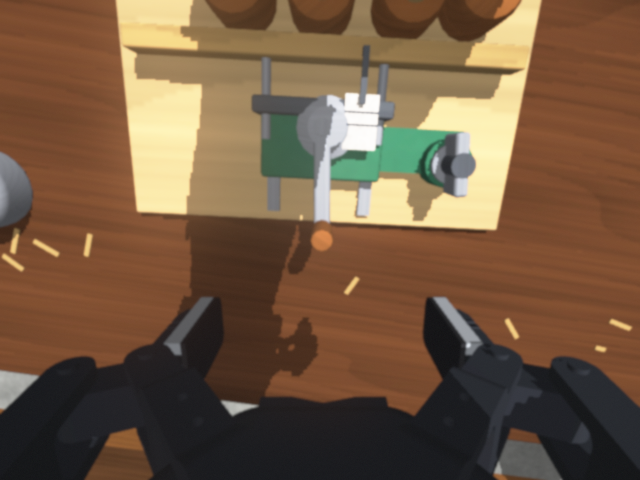

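The post is at (321,239), within 3 px of prediction, and the bar is now close to the jars. I'll cage the post and swing the lever shut.

```bash
python3 -m jog '[[[0,-0.03,-0.05,-0.9,0,0,0],[0,0,0,-0.9,0,0,0],[0,0,0,-0.9,0,0,0],[0,0,0,-0.9,0,0,0],[0,0,0,-0.9,0,0,0]]]'|head -3
python3 -m jog '[[[0.72,0,0,-0.22,0,0,0],[0.72,0,0,0,0,0,0],[0.72,0,0,0,0,0,0],[0.72,0,0,0,0,0,0],[0.72,0,0,0,0,0,0]]]'
python3 -m jog '[[[0.72,0.03,-0.29,0,0,0,-0.105],[0.72,0,-0.29,0,0,0,-0.105],[0.72,-0.03,-0.29,0,0,0,-0.105],[0.72,-0.06,-0.28,0,0,0,-0.105],[0.72,-0.09,-0.28,0,0,0,-0.105]]]'
python3 -m jog '[[[0.72,-0.12,-0.27,0,0,0,-0.105],[0.72,-0.14,-0.25,0,0,0,-0.105],[0.72,-0.17,-0.24,0,0,0,-0.105],[0.72,-0.19,-0.22,0,0,0,-0.105],[0.72,-0.21,-0.2,0,0,0,-0.105]]]'
python3 -m jog '[[[0.72,-0.23,-0.17,0,0,0,-0.105],[0.72,-0.25,-0.15,0,0,0,-0.105],[0.72,-0.26,-0.12,0,0,0,-0.105],[0.72,-0.28,-0.09,0,0,0,-0.105],[0.72,-0.28,-0.06,0,0,0,-0.105]]]'
python3 -m jog '[[[0.72,-0.29,-0.03,0,0,0,-0.105],[0.72,0,0,0,0,0,0],[0.72,0,0,0,0,0,0]]]'
```

```text
time_s: 45.85
position: [0.6919, 0.007, 0.0758]
eef_rot: [180.0, 0.0, -170.6]
time_s: 46.48
position: [0.6925, 0.0067, 0.0706]
eef_rot: [-180.0, 0.1, -170.5]
wrist_force: [0.4, -0.4, -0.5]
width: 0.0239
grip_force: 0.0
time_s: 47.1
position: [0.6882, -0.0348, 0.0703]
eef_rot: [179.8, 0.1, 159.3]
wrist_force: [1.1, 2.7, 0.9]
width: 0.0237
grip_force: 1.8
time_s: 47.72
position: [0.6635, -0.0704, 0.0703]
eef_rot: [179.8, 0.0, 129.2]
wrist_force: [2.5, 3.6, 0.9]
width: 0.024
grip_force: 1.8
time_s: 48.35
position: [0.6251, -0.0886, 0.0703]
eef_rot: [179.7, -0.0, 99.1]
wrist_force: [3.6, 1.2, -1.0]
width: 0.0237
grip_force: 2.1
time_s: 48.72
position: [0.6156, -0.0901, 0.0703]
eef_rot: [179.9, 0.0, 93.4]
wrist_force: [3.6, 0.9, 0.8]
width: 0.0238
grip_force: 1.1
```

Only 3.6 N, so the lever may not have reached its stop yet. I'll push further toward jig −x.

```bash
python3 -m jog '[[[0.72,-0.08,-0.01,0,0,0,0],[0.72,0,0,0,0,0,0]]]'
python3 -m jog '[[[0.72,-0.08,-0.01,0,0,0,0],[0.72,0,0,0,0,0,0]]]'
python3 -m jog '[[[0.72,-0.08,-0.01,0,0,0,0],[0.72,0,0,0,0,0,0]]]'
```

```text
time_s: 48.98
position: [0.6155, -0.0901, 0.0703]
eef_rot: [179.6, 0.0, 93.3]
wrist_force: [8.8, 1.9, -2.3]
width: 0.0243
grip_force: 4.5
time_s: 49.22
position: [0.6153, -0.0901, 0.0704]
eef_rot: [179.3, 0.0, 93.3]
wrist_force: [15.2, 2.6, -6.0]
width: 0.0237
grip_force: 7.8
time_s: 49.48
position: [0.6152, -0.0901, 0.0704]
eef_rot: [179.0, 0.0, 93.4]
wrist_force: [22.8, 2.5, -9.4]
width: 0.0242
grip_force: 11.1
```

The position has stopped and the force is rising, so the lever is on its stop. I'll back off, release and inspect.

```bash
python3 -m jog '[[[0.72,0.2,0.02,0,0,0,0],[0.72,0.1,0,0,0,0,0],[0.4,0,0,0,0,0,0],[0.4,0,0,0,0,0,0],[0.4,0,0,0.6,0,0,0]]]'
python3 -m jog '[[[0.4,0,0,1,0,0,0],[0.4,0,0,1,0,0,0],[0.4,-0.3,0,1,0,0,0],[0.4,-0.6,0.2,1,0,0,0],[0.4,0,0,0,0,0,0]]]'|head -3
python3 -m jog '[[[0,0,0,0,0,0,0],[0,0,0,0,0,0,0]]]'|head -3
python3 - <<'E'
from jigfit import *
p=np.load('jig.npy')
c=vision.camera_model('wrist');np.save('w11.npy',c,allow_pickle=True);im=vision.grab_frame('wrist')[:,:,::-1];cv2.imwrite('pics/w11f.png',im)
q=proj(c,[*toworld(p,[20,20]),.05]);print(q)
u,v=[int(x) for x in q];u0=max(0,u-180);v0=max(0,v-140)
print(u0,v0)
cv2.imwrite('pics/w11.png',cv2.resize(im[v0:v0+290,u0:u0+390],None,fx=2,fy=2,interpolation=cv2.INTER_CUBIC))
E
```

```text
time_s: 50.1
position: [0.615, -0.0903, 0.0862]
eef_rot: [-179.7, -0.1, 93.3]
wrist_force: [1.3, -0.3, -0.3]
width: 0.0512
grip_force: 0.0
time_s: 50.72
position: [0.5909, -0.0847, 0.2133]
eef_rot: [179.5, 0.2, 93.3]
time_s: 50.98
position: [0.5893, -0.0845, 0.2058]
eef_rot: [-179.8, -0.0, 93.3]
[303.40600732 116.33052207]
123 0
```

View pics/w11.png

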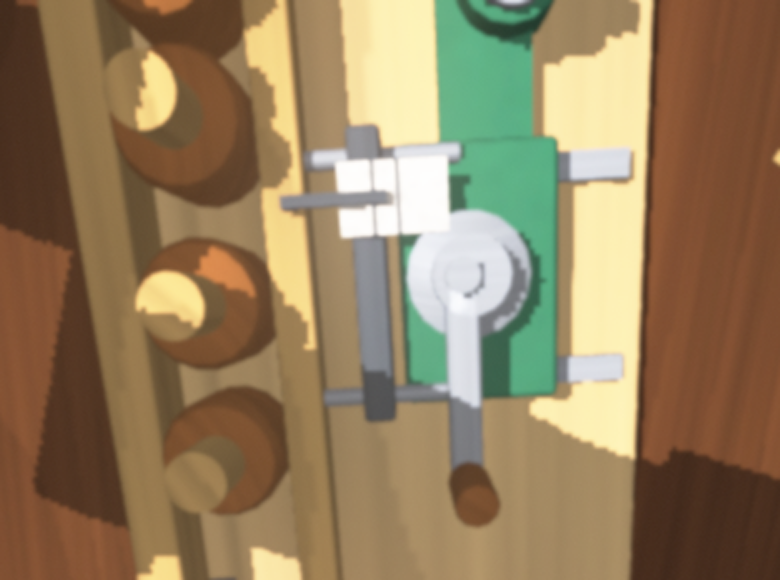

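The pointer tip is at crop x≈390, between the marks at 373 and 399, which reads about 12.5 mm. The lever is shut and lies along −y. I'll back the arm away and take one last look at the row.

```bash
python3 -m jog '[[[0,0,0,1,0,0,0],[0,-0.8,-0.3,1,0,0,0],[0,-0.8,-0.9,1,0,0,0],[0,-0.9,-0.9,0.5,0,0,0],[0,-0.9,-0.9,0,0,0,0]]]'|head -3
python3 -m jog '[[[0,-0.9,-0.9,0,0,0,0],[0,-0.9,-0.9,0,0,0,0],[0,0,-0.9,0,0,0,0],[0,0,0,0,0,0,0],[0,0,0,0,0,0,0]]]'|head -3
python3 - <<'E'
from h import *
a=vision.grab_frame('scene')[200:330,60:400,::-1];b=vision.grab_frame('top')[170:300,270:500,::-1]
A=cv2.resize(a,None,fx=2.3,fy=2.3,interpolation=cv2.INTER_CUBIC);B=cv2.resize(b,None,fx=2.25,fy=2.25,interpolation=cv2.INTER_CUBIC)
o=np.zeros((A.shape[0]+B.shape[0],max(A.shape[1],B.shape[1]),3),np.uint8);o[:A.shape[0],:A.shape[1]]=A;o[A.shape[0]:,:B.shape[1]]=B
print(o.shape);cv2.imwrite('pics/fin.png',o)
E
```

```text
time_s: 51.65
position: [0.4875, -0.1755, 0.3135]
eef_rot: [179.9, 0.1, 93.3]
time_s: 52.28
position: [0.4339, -0.2551, 0.3118]
eef_rot: [-179.9, -0.1, 93.3]
(591, 782, 3)
```

View pics/fin.png

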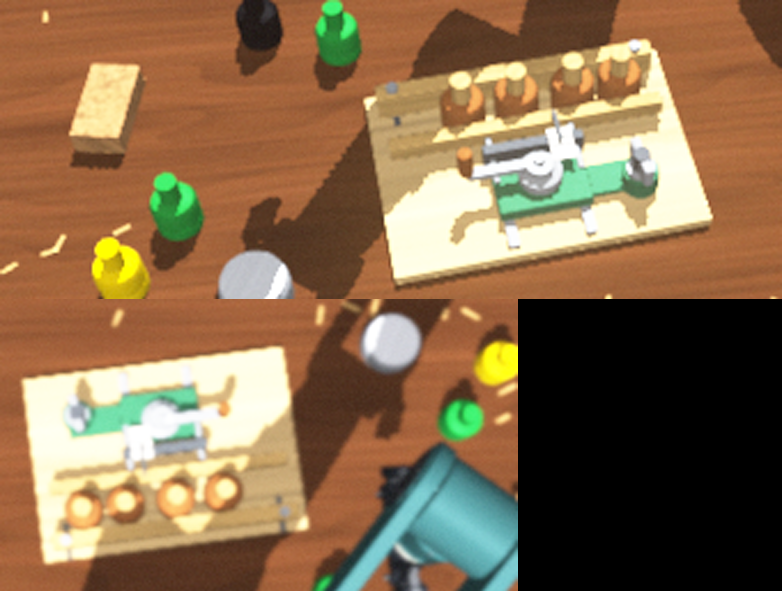

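All four jars stand upright between fence and bar, the lever is shut, and the wax tin and sanding block have not moved.

```bash
python3 -c "
from rig import manip
print(manip.finish_job())"
```

```text
the job is handed in; nothing more can be done
None
```

I handed the job in: all four jars stand upright in one row between fence and bar, the lever is fully shut, and the spring pointer rests between its marks at about 12.5 mm squeeze; the gouge, wax tin and sanding block were not touched.

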